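# Release the brake and shift the sample slide to the red stop

## Task

Bring the sample on the blue slide to its inspection position: press down the black brake pad in the middle of the slide to free it, keep it pressed while you push the slide along the rail right up against the red stop, then let go so that the brake springs back on. Never force the slide along with its brake on, keep the sample standing in its cup, and do not disturb the other things on the bench.

Things in the scene. Friction and masses are not known exactly. Their poses are not given: they have to be found in the camera images.
- rail: Aluminium slotted rail, 360 mm long and 66 mm wide, fixed to the bench; origin under its centre on the bench top, its y axis along the rail, z up. The slide and both stops ride on it, centred across it.
- red_stop: Red stop block clamped across the rail, 66 mm across by 24 mm along the rail, top 42 mm above the bench, fixed; a dark thumbscrew stands out 50 mm from the rail's centre line on its -x side. Origin on the bench under its centre; axes parallel to the rail's. It may stand on either side (+y or -y) of the slide.
- red_stop_mid (a point): Centre of the top of the red stop, 42 mm above the bench, on the rail's centre line. When the slide touches the stop this point is 62 mm along the rail from slide_mid.
- grey_stop: Grey stop block of the same shape as the red one, fixed on the other side of the slide; not the goal. Origin on the bench under its centre.
- slide_mid (a point): Middle of the blue slide (carriage, 100 mm along the rail, 66 mm wide), on its plate's upper face under the pad, 31 mm above the bench; axes parallel to the rail's. At each end a raised shoulder, 21 mm long, full width, top 45 mm above the bench; between them a space 58 mm long, open to both sides, holds the pad. A fingertip there can press the pad and push a shoulder at once.
- pad_top (a point): Centre of the top face of the black ribbed brake pad, 36 mm (x) by 50 mm (along the rail, y), 37 mm above the bench when up. The pad goes down 4 mm against a spring: about 6 N to start, 8 N fully down. When up, the brake holds the slide against about 12 N along the rail; pressed 2 mm or more, the slide runs with about 1 N of friction.
- pad (a joint): How far the brake pad is pressed down, m: about 0 up (brake on), 0.004 fully down.
- carriage (a joint): Position of the slide along the rail, m: 0 in the rail's middle, growing toward the rail's +y.
- cup (a point): Centre of the floor of the white sample cup on the slide's arm, 78 mm to the rail's -x from the pad's centre, 29 mm above the bench; 28 mm inner diameter, rim 6 mm high. The cup stands on the slide's aluminium arm (46 mm wide, top 29 mm above the bench), which reaches 101 mm from the rail's centre line.
- sample: Loose light grey turned bush, 24 mm diameter, 22 mm high, standing in the cup; origin at the centre of its underside, z up.
- plug_gauge_a: Steel plug gauge, 15x84x15 mm, lying loose on the left of the bench; bystander. Origin under its centre.
- plug_gauge_b: Second plug gauge like the first; bystander. Origin under its centre.
- cone: Light grey turned cone, 22 mm diameter, 26 mm high, standing loose on the left; bystander. Origin under its centre.
- bush: Light grey turned flanged bush, 28 mm diameter, 20 mm high, standing loose on the left; bystander. Origin under its centre.
- screwdriver: Red-handled screwdriver, 171 mm long, lying loose on the right; bystander. Origin under its centre.
- micrometer: Outside micrometer with blue frame, 60x154x16 mm, lying loose on the right; bystander. Origin under its centre.

How it is judged:
On the way, in this order (a step that is already met when the one before it is completed fails the run):
1. the brake pad is pressed down (3 mm or more) while the slide is still within 10 mm of where it started (value of joint pad above 0.003 m and distance of slide_mid from where it was at the start of the episode below 0.01 m), for 0.1 s.
2. the slide reaches the red stop (within 3 mm) with the pad still pressed (value of joint pad above 0.002 m and horizontal distance between slide_mid and red_stop_mid below 0.065 m), for 0.1 s.
At the end, for the whole second after the job is handed in: The slide stands still within 3 mm of touching the red stop, the brake pad is up again (within 1 mm), and the sample stands upright in its cup (horizontal distance between slide_mid and red_stop_mid below 0.065 m and value of joint pad below 0.001 m and velocity of joint carriage between -0.005 and 0.005 m/s and horizontal distance between sample and cup below 0.006 m and z of sample in the frame of cup below 0.004 m and angle between sample's own z axis and vertical below 0.15 rad).
It fails at once if the slide is forced along with its brake on (more than 10 mm from where it started, faster than 10 mm/s with the pad less than 1 mm down) (value of joint pad below 0.001 m and distance of slide_mid from where it was at the start of the episode above 0.01 m and (velocity of joint carriage above 0.01 m/s or velocity of joint carriage below -0.01 m/s)).
It fails at once if the sample is lifted 6 mm or more, leaves its cup or tips over (z of sample in the frame of cup above 0.006 m or horizontal distance between sample and cup above 0.01 m or angle between sample's own z axis and vertical above 0.4 rad).
It fails at once if a bystander is moved more than 20 mm (distance of any of plug_gauge_a, plug_gauge_b, cone, bush, screwdriver, micrometer from where it was at the start of the episode above 0.02 m).
It also fails if it takes over 32 s, if anything falls off the work surface, if the arm or the gripper's body presses on something with over 40 N, if the wrist force passes 120 N, or if a joint passes its speed limit or range.

## Robot

A 6-joint arm with a two-finger parallel gripper is mounted at the origin on a cart in front of the work surface, level with it; the furniture and walls round the work are solid. World frame = base frame: x ahead of the robot, y to its left, z up, the work surface at z = 0. Lengths are in m, angles in rad, forces in N, time in s.
With the tool pointing down it reaches from about 0.325 to 0.9 m from the base axis. Payload 6.1 kg.
Tool frame: the origin (TCP) lies midway between the tips of the shut fingers; the grasp point (between the pads) lies 19 mm behind it; x points along the fingers, y is the direction in which the jaws open and shut, and the axes are right-handed (so a half turn about x gives the same grasp; the last joint's range is limited). The gripper opens to 85 mm and grips with 20 to 120 N. Pads are 22 mm wide; open, the fingers measure 114 mm over their backs; the gripper's body (76 mm by 85 mm) begins 54 mm behind the grasp point. The pads swing forward as they close: fully open they stand 13 mm farther back than shut.
Start: joints at [-1.374, 0.22, 1.526, -0, 1.395, -0.126], TCP at [0.198, -0.593, 0.21] pointing down, gripper open.
Joint ranges: [-2.98, 2.98], [-0.91, 2.08], [0.09, 2.57], [-1.24, 4.39], [0.2, 2.65], [-2.68, 2.68]. Speed limits (rad/s): [2.57, 2.57, 3.01, 3.14, 3.14, 3.14].

## Interface

Orientations are given as [roll, pitch, yaw] about the fixed x, y, z axes, in that order (R = Rz(yaw) Ry(pitch) Rx(roll)).
In Python, from plant import movep, move_l, set_joints, gripper_to, hold, inverse_kinematics, observe, get_image, get_calibration, Unreachable, job_done gives the robot as it stands. Calls block until the motion is done:
- movep(position, orientation): joint-space move of the TCP to a pose.
- move_l(position, feed=0.15, rotation=None, max_force=None): straight line of the TCP; rotation=None keeps the orientation; feed is the mean speed in m/s. With max_force (N) it stops when the force on the tool has changed by that much, and returns True; else False.
- set_joints(angles): joint-space move.
- gripper_to(opening, f_grip=None): finger opening in m; f_grip is the grip in N (None keeps the last); returns when the fingers have stopped.
- hold(seconds).
- inverse_kinematics(position, orientation): joint angles nearest the present ones, or None.
- observe(): the state.
- get_image(name): name is "scene" or "top"; returns (picture, depth): 384x512x3 uint8, red, green, blue; 384x512 float32, m along the optical axis (not along the pixel's ray), 0 where there is no reading.
- get_calibration(name): a dict with "intrinsics" (3x3 intrinsics, pixels), "dist_coeffs" ([k1, k2, p1, p2, k3] as OpenCV has them; the pictures are not rectified), "world_from_camera" (4x4, takes a point from camera to world coordinates). Camera axes: x right, y down, z forward; pixel columns grow to the right and rows downward; lengths in m; the calibration is good to about 2 mm. A picture is of the moment at which its call begins. get_calibration takes no time and is no camera call.
A pose or a line that the arm cannot do raises Unreachable and nothing moves.
- job_done(): hands the job in, once; it reports no verdict.
The state is a dict: "time_s": time; "q": joint angles; "joint_velocities": joint speeds; "joint_torque": joint torques, N m; "eef_pos": TCP position; "tcp_rot": TCP orientation; "ft_force": force on the tool from outside, world axes, zero at the start; "torque": the same for the moment, N m; "opening": finger opening in m.
Only numpy, scipy, OpenCV 4.12 (cv2) and the standard library are available. Lean on these libraries where they do the work, as an engineer would, in place of code of your own. Each camera call takes 0.05 s, during which the arm holds its last target. There are 200 camera calls.

## Working session

There is one attempt and no reset: what is moved stays moved. The work goes in short steps, each a Python script; the robot and the scene stay as the last script left them, time stands still between calls to the robot, and variables do not carry over. Pictures are saved under pics/ and viewed, about 8 in all and at most 12, crops included, and the job is handed in when it is done.

```bash
ls; mkdir -p pics; python3 - <<'E'
from plant import *
import cv2, numpy as np
for n in ("top","scene"):
    im,d=get_image(n); cv2.imwrite(f"pics/{n}0.png",im[:,:,::-1]); np.savez(f"{n}0.npz",im=im,d=d)
    c=get_calibration(n); print(n,c)
o=observe(); print(o["time_s"],o["tcp_rot"],o["ft_force"],o["eef_pos"],o["opening"])
E
```

```text
pics
top {'intrinsics': array([[378.00159875,   0.        , 252.19127744],
       [  0.        , 378.00159875, 193.04796724],
       [  0.        ,   0.        ,   1.        ]]), 'dist_coeffs': array([-0.00298704,  0.        ,  0.        ,  0.        ,  0.        ]), 'world_from_camera': array([[-3.97968624e-04, -9.98284566e-01,  5.85471310e-02,
         4.43795106e-01],
       [-9.99955902e-01, -1.52063329e-04, -9.38993148e-03,
        -2.93868909e-02],
       [ 9.38272654e-03, -5.85482861e-02, -9.98240483e-01,
         1.26962855e+00],
       [ 0.00000000e+00,  0.00000000e+00,  0.00000000e+00,
         1.00000000e+00]])}
scene {'intrinsics': array([[436.87061254,   0.        , 252.39124938],
       [  0.        , 436.87061254, 194.52950519],
       [  0.        ,   0.        ,   1.        ]]), 'dist_coeffs': array([0.01718684, 0.        , 0.        , 0.        , 0.        ]), 'world_from_camera': array([[-0.66371708, -0.51953472,  0.53811087, -0.17131822],
       [-0.74780261,  0.44506297, -0.49265628,  0.57594615],
       [ 0.01645882, -0.7293851 , -0.68390531,  0.93803808],
       [ 0.        ,  0.        ,  0.        ,  1.        ]])}
0.1 [-1.69738511  1.5690543   1.76697239] [-1.0998745   0.53162812  0.07676117] [ 0.19813313 -0.592148    0.20941606] 0.08542565778236869
```

View pics/top0.png

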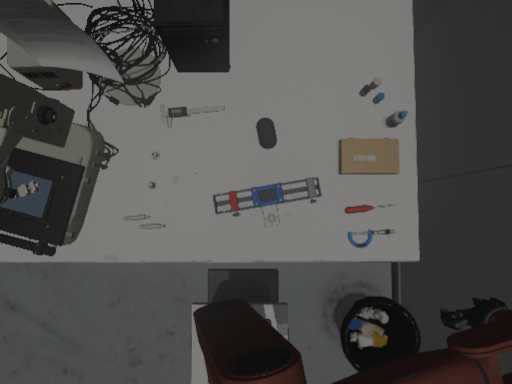

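View pics/scene0.png

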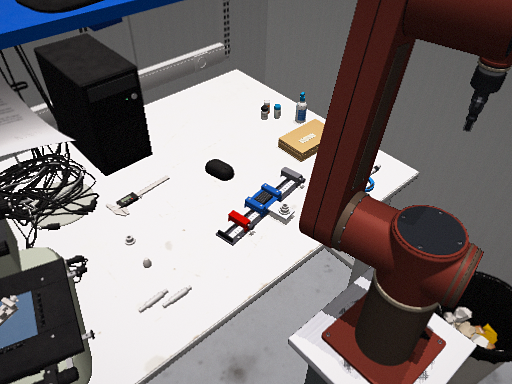

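The red stop (top view px 234,201) is to the left (+y) of the blue slide (267,195), grey stop at (311,187). The cup is on the robot side, so the rail frame is nearly aligned with the world frame.

```bash
cat > h.py <<'E'
import numpy as np, cv2
from plant import *
def ray(n,px,z):
    c=get_calibration(n); T=c["world_from_camera"]
    u=cv2.undistortPoints(np.array(px,float).reshape(-1,1,2),c["intrinsics"],c["dist_coeffs"])[:,0]
    d=np.c_[u,np.ones(len(u))]@T[:3,:3].T; o=T[:3,3]
    return o+d*((z-o[2])/d[:,2])[:,None]
def cloud(n,d):
    v,u=np.mgrid[:384,:512]; c=get_calibration(n)
    k=cv2.undistortPoints(np.c_[u.ravel(),v.ravel()].astype(float).reshape(-1,1,2),c["intrinsics"],c["dist_coeffs"])[:,0]
    T=c["world_from_camera"]; P=np.c_[k,np.ones(len(k))]*d.ravel()[:,None]
    return (P@T[:3,:3].T+T[:3,3]).reshape(384,512,3)
def mask(im,col):
    h=cv2.cvtColor(im,cv2.COLOR_RGB2HSV); H,S,V=[h[...,i].astype(int) for i in range(3)]
    return ((H<8)|(H>172))&(S>140)&(V>60) if col=="red" else (abs(H-110)<14)&(S>120)&(V>40)
E
python3 - <<'E'
from h import *
for n in ("top","scene"):
    f=np.load(n+"0.npz"); im,d=f["im"],f["d"]; P=cloud(n,d)
    box=np.all((P>[.3,-.25,.005])&(P<[.65,.2,.08]),-1)
    for col,z in (("red",.042),("blue",.045)):
        m=mask(im,col)&box; v,u=np.nonzero(m); Q=P[m]
        top=Q[:,2]>z-.006
        r=ray(n,np.c_[u,v],z)[top]
        rc=cv2.minAreaRect((r[:,:2]*1000).astype(np.float32))
        print(n,col,len(u),top.sum(),"ray",r.mean(0).round(4),"cloud",Q[top].mean(0).round(4),"z",np.percentile(Q[:,2],[5,50,95]).round(4),rc)
im=np.load("top0.npz")["im"][165:235,200:330]
a=cv2.resize(im,None,fx=5,fy=5,interpolation=cv2.INTER_CUBIC)
im=np.load("scene0.npz")["im"][165:250,210:310]
b=cv2.resize(im,None,fx=6,fy=6,interpolation=cv2.INTER_CUBIC)[:,:650]
cv2.imwrite("pics/crop1.png",cv2.convertScaleAbs(np.vstack([cv2.copyMakeBorder(x,0,0,0,650-x.shape[1],0) for x in (a,b[:,:600])])[:,:,::-1],alpha=1.4)[:,:,:])
E
python3 -c "
import cv2;i=cv2.imread('pics/crop1.png');cv2.imwrite('pics/crop1.png',cv2.resize(i,None,fx=.68,fy=.68,interpolation=cv2.INTER_AREA))"
```

```text
top red 98 98 ray [0.4919 0.0216 0.042 ] cloud [0.4918 0.0216 0.0432] z [0.0391 0.0435 0.0468] ((491.1138916015625, 21.57683563232422), (59.30520248413086, 17.452951431274414), 8.290226936340332)
top blue 207 109 ray [ 0.5108 -0.0894  0.045 ] cloud [ 0.5107 -0.0893  0.0461] z [0.0289 0.0417 0.0495] ((510.5101318359375, -89.22901153564453), (58.662994384765625, 92.12079620361328), 10.264678001403809)
scene red 220 157 ray [0.4867 0.023  0.042 ] cloud [0.4868 0.023  0.0418] z [0.0237 0.0408 0.0451] ((487.216552734375, 23.236276626586914), (66.9848861694336, 27.936996459960938), 11.618206024169922)
scene blue 490 227 ray [ 0.5048 -0.0853  0.045 ] cloud [ 0.5054 -0.0858  0.0443] z [0.0209 0.0381 0.0472] ((505.31134033203125, -87.4556655883789), (67.30622863769531, 102.94085693359375), 9.54477310180664)
```

View pics/crop1.png

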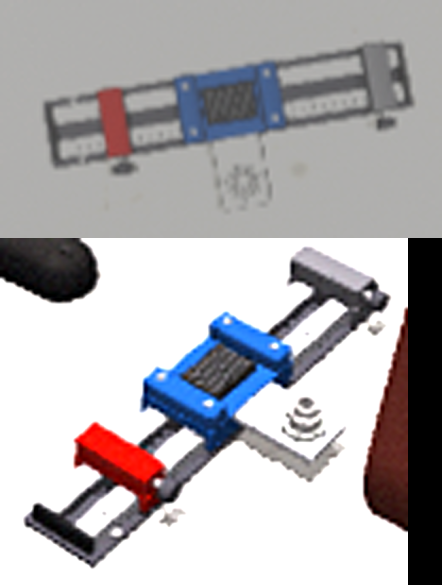

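```bash
cat >> h.py <<'E'
from scipy.spatial.transform import Rotation as R
S=np.array([.5085,-.0885]); RED=np.array([.4897,.0220])
e=(RED-S)/np.linalg.norm(RED-S); ex=np.array([e[1],-e[0]])
def ori(s=1):
    y=s*np.r_[ex,0]; x=np.array([0,0,-1.]); return R.from_matrix(np.c_[x,y,np.cross(x,y)]).as_euler("xyz")
def at(along,z): return np.r_[S+e*along,z]
E
python3 - <<'E'
from h import *
print(np.linalg.norm(RED-S), np.degrees(np.arctan2(ex[1],ex[0])))
q0=observe()["q"]
c=[(np.abs(np.array(q)-q0).max(),s) for s in (1,-1) if (q:=inverse_kinematics(at(8,.1)*0+at(.008,.1),ori(s))) is not None]
print(c); s=min(c)[1]
gripper_to(0.0)
movep(at(.008,.12),ori(s))
move_l(at(.008,.06),feed=.1)
o=observe(); print(s,o["time_s"],o["eef_pos"],at(.008,.06),o["ft_force"],o["opening"])
for n,(a,b,c_,d_) in {"top":(165,235,200,330),"scene":(130,240,200,320)}.items():
    im,_=get_image(n); cv2.imwrite(f"pics/{n}1.png",cv2.resize(im[a:b,c_:d_],None,fx=5,fy=5,interpolation=cv2.INTER_CUBIC)[:,:,::-1])
E
```

```text
0.11208786731845688 9.655604391946962
[(np.float64(1.0628223346611176), 1), (np.float64(2.787861577355531), -1)]
1 3.7833 [ 0.5075525  -0.08084254  0.06037762] [ 0.5071582  -0.08061333  0.06      ] [0.16752019 0.19407584 0.28322239] 0.00026206048429133533<sys>:0: UserWarning: Gimbal lock detected. Setting third angle to zero since it is not possible to uniquely determine all angles.
```

View pics/scene1.png

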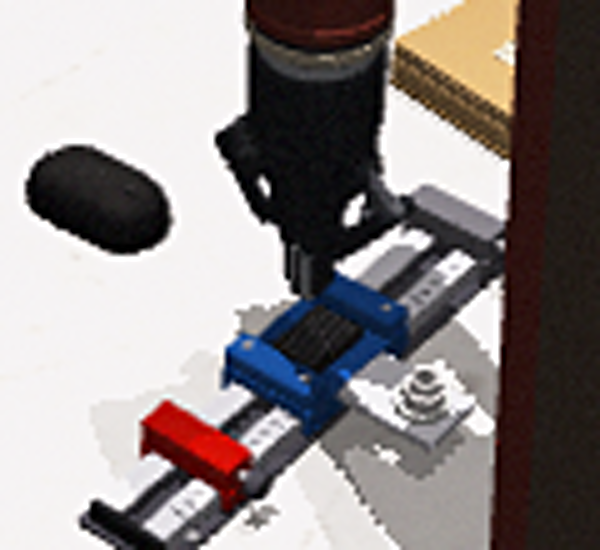

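View pics/top1.png

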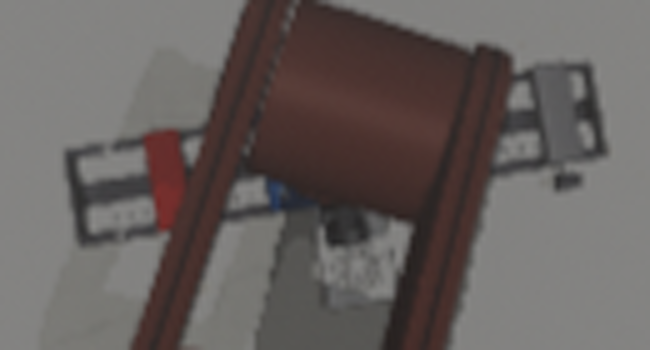

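```bash
python3 -W ignore - <<'E'
from h import *
px=lambda u,v:[200+u/5,130+v/5]
print("tip seen",ray("scene",[px(308,297)],.06), "pad centre seen",ray("scene",[px(320,335)],.037),"S",S)
c=get_calibration("scene");T=np.linalg.inv(c["world_from_camera"])
for p in (observe()["eef_pos"],at(0,.037)):
    k=c["intrinsics"]@(T[:3,:3]@p+T[:3,3]);k=k[:2]/k[2];print((k-[200,130])*5)
E
```

```text
tip seen [[ 0.51839699 -0.09220684  0.06      ]] pad centre seen [[ 0.5068743 -0.0923837  0.037    ]] S [ 0.5085 -0.0885]
[305.79206807 313.30841116]
[313.4003341  336.48415792]
```

```bash
python3 -W ignore - <<'E'
from h import *
im,d=get_image("scene"); P=cloud("scene",d)
for v in range(178,196):
    print(v,' '.join(f"{int(1000*P[v,u,0])},{int(1000*P[v,u,1])},{int(1000*P[v,u,2])}" for u in range(256,270,2)))
cv2.imwrite("pics/tip.png",cv2.convertScaleAbs(cv2.resize(im[165:215,235:295],None,fx=10,fy=10,interpolation=cv2.INTER_NEAREST)[:,:,::-1],alpha=2))
E
```

```text
178 617,-160,0 507,-65,127 500,-67,130 498,-72,129 492,-74,132 481,-71,141 478,-76,140
179 616,-160,-2 511,-69,118 501,-67,126 494,-69,129 492,-74,128 481,-72,136 475,-73,140
180 611,-155,-1 509,-67,117 504,-71,118 494,-69,125 494,-76,122 480,-71,134 474,-73,137
181 604,-148,3 510,-69,111 503,-69,116 500,-74,115 494,-76,118 481,-72,129 475,-73,132
182 604,-148,-1 507,-66,111 503,-70,112 501,-75,110 491,-74,118 494,-84,109 578,-178,0
183 601,-145,-1 510,-68,104 500,-67,111 500,-75,107 495,-78,108 495,-86,103 572,-171,3
184 596,-142,0 510,-69,100 500,-67,108 500,-75,103 493,-76,108 495,-86,100 566,-165,6
185 591,-137,1 509,-68,96 503,-70,100 498,-74,101 493,-77,103 494,-86,97 535,-134,41
186 587,-133,1 507,-67,95 506,-73,93 498,-73,98 492,-75,101 494,-86,93 528,-129,44
187 588,-134,-3 510,-69,88 502,-69,94 500,-76,91 491,-75,98 532,-123,41 528,-128,41
188 584,-130,-2 508,-68,86 503,-70,88 498,-73,90 532,-116,41 526,-118,44 524,-124,42
189 577,-124,0 573,-129,0 501,-69,86 501,-77,82 532,-116,37 524,-116,43 519,-119,44
190 575,-122,0 570,-126,0 542,-109,30 539,-114,29 531,-115,34 524,-117,38 519,-119,40
191 571,-119,0 543,-101,30 539,-106,29 534,-109,32 526,-110,37 522,-115,36 519,-121,35
192 567,-116,0 541,-100,28 537,-104,28 527,-103,35 522,-106,38 520,-113,34 516,-117,35
193 535,-86,36 538,-96,28 532,-100,30 524,-100,36 516,-101,41 512,-105,41 511,-113,37
194 536,-86,32 533,-92,30 522,-90,39 519,-96,37 513,-97,41 512,-105,37 507,-109,38
195 532,-82,33 525,-84,36 521,-89,36 516,-93,37 511,-96,39 510,-104,35 504,-106,38
```

View pics/tip.png

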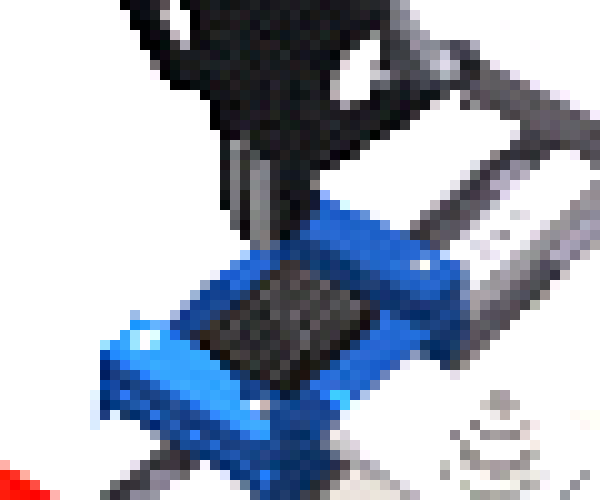

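Laterally the finger agrees with the commanded position. In the picture its tip ends about 12–15 mm higher than the TCP should, so I'll find the pad by touch.

```bash
python3 -W ignore - <<'E'
from h import *
def rep(t):
    o=observe(); print(t,o["time_s"],o["eef_pos"].round(4) if hasattr(o["eef_pos"],'round') else o["eef_pos"],np.round(o["ft_force"],2))
rep("start")
print(move_l(at(.008,.015),feed=.02,max_force=4)); rep("touch")
E
```

```text
start 3.9333 [ 0.508  -0.0809  0.061 ] [ 0.27 -0.15 -0.38]
False
touch 6.3333 [ 0.5072 -0.0806  0.0152] [-0.98  0.75  4.03]
```

```bash
python3 -W ignore - <<'E'
from h import *
im,d=get_image("scene"); o=observe(); print(o["eef_pos"],o["ft_force"],o["opening"])
cv2.imwrite("pics/tip2.png",cv2.convertScaleAbs(cv2.resize(im[165:225,235:295],None,fx=10,fy=10,interpolation=cv2.INTER_NEAREST)[:,:,::-1],alpha=2))
E
```

```text
[ 0.50721071 -0.08062792  0.0151721 ] [-1.92571929 -0.14873485  3.87649546] -8.585705466499562e-05
```

View pics/tip2.png

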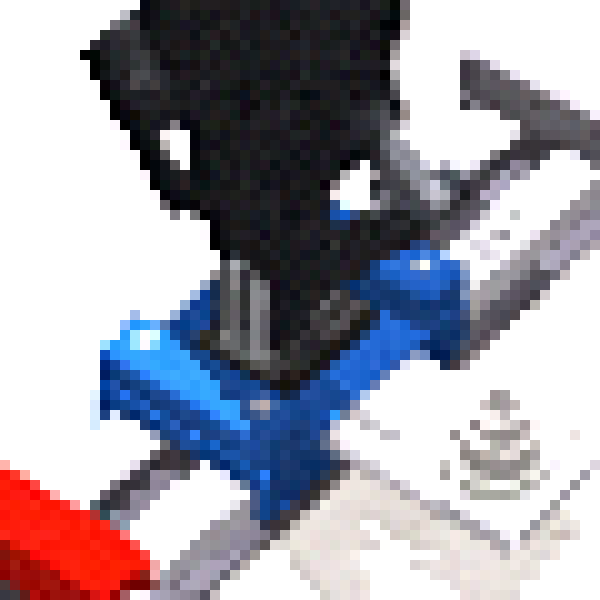

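The tip is on the pad (bottom at about px (262,202)), between the shoulders, with 4 N contact starting. I'll keep pressing to the bottom.

```bash
python3 -W ignore - <<'E'
from h import *
def rep(t):
    o=observe(); print(t,o["time_s"],np.round(o["eef_pos"],4),np.round(o["ft_force"],2))
for z in (.0145,.0135,.0125,.0115,.0105,.0095,.0085,.0075):
    s=move_l(at(.008,z),feed=.01,max_force=8); hold(.05); rep(f"{z} {s}")
    if s or observe()["ft_force"][2]>13: break
hold(.2); rep("end")
E
```

```text
0.0145 False 6.6833 [ 0.5072 -0.0807  0.0148] [-2.64  0.83  5.83]
0.0135 False 6.9833 [ 0.5073 -0.0807  0.0138] [-2.43  1.38  6.23]
0.0125 False 7.2833 [ 0.5073 -0.0808  0.0129] [-3.35  0.03  6.54]
0.0115 False 7.5833 [ 0.5073 -0.0809  0.0121] [-3.78  0.22  8.59]
0.0105 False 7.8833 [ 0.5075 -0.0813  0.012 ] [-7.24 -0.42 15.04]
end 8.0833 [ 0.5075 -0.0813  0.012 ] [-6.69 -0.08 15.4 ]
```

Spring curve is clear: contact at z≈0.0155, fully down at 0.012. Next, push along the rail.

```bash
python3 -W ignore - <<'E'
from h import *
def rep(t):
    o=observe(); f=np.array(o["ft_force"]); p=np.array(o["eef_pos"]); print(t,round(o["time_s"],2),"along",round(float((p[:2]-S)@e),4),"z",p[2].round(4),"Fe",round(float(f[:2]@e),1),"Fx",round(float(f[:2]@ex),1),"Fz",round(f[2],1)); return f[:2]@e,f[2]
for a in np.arange(.018,.085,.006):
    s=move_l(at(a,.0105),feed=.03,max_force=12); F=rep(f"{a:.3f} {s}")
    if s or F[0]<-12 or F[1]>30 or F[1]<7: break
im,d=get_image("scene")
cv2.imwrite("pics/push.png",cv2.convertScaleAbs(cv2.resize(im[165:240,215:295],None,fx=8,fy=8,interpolation=cv2.INTER_NEAREST)[:,:,::-1],alpha=1.6))
E
```

```text
0.018 False 8.57 along 0.0174 z 0.012 Fe 0.9 Fx -7.9 Fz 16.3
0.024 False 8.92 along 0.0235 z 0.012 Fe 1.7 Fx -6.1 Fz 15.2
0.030 False 9.27 along 0.0295 z 0.012 Fe 1.5 Fx -7.5 Fz 15.4
0.036 False 9.62 along 0.0355 z 0.012 Fe 1.4 Fx -7.7 Fz 17.2
0.042 False 9.97 along 0.0415 z 0.012 Fe 2.4 Fx -8.3 Fz 17.0
0.048 False 10.32 along 0.0476 z 0.012 Fe 1.7 Fx -7.4 Fz 16.6
0.054 False 10.67 along 0.0535 z 0.012 Fe 1.1 Fx -6.7 Fz 16.9
0.060 False 11.02 along 0.0589 z 0.012 Fe -1.7 Fx -5.3 Fz 14.6
0.066 False 11.37 along 0.0645 z 0.0121 Fe -2.4 Fx -0.9 Fz 9.7
0.072 True 11.57 along 0.0653 z 0.0123 Fe -3.0 Fx -1.1 Fz 5.1
```

View pics/push.png

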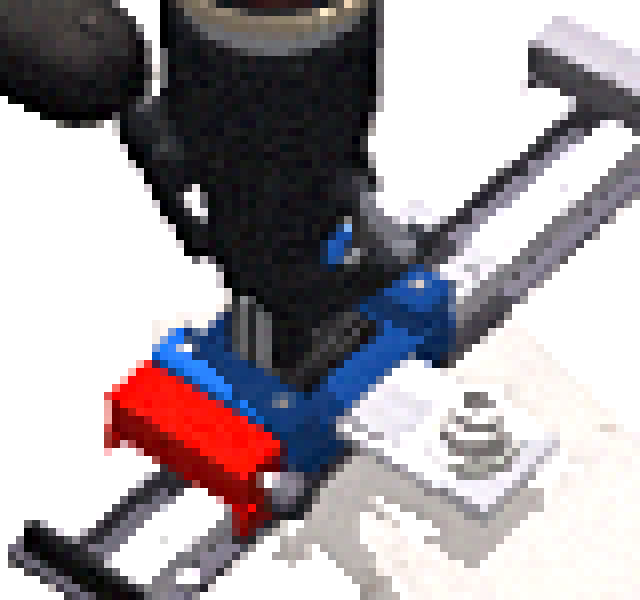

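The slide was carried by the pad friction and appears to be against the red stop (contact edge around full-image px (240,220)). The sample is upright. Vertical force dropped, so I'll press again and confirm with a firmer push.

```bash
python3 -W ignore - <<'E'
from h import *
def rep(t):
    o=observe(); f=np.array(o["ft_force"]); p=np.array(o["eef_pos"]); print(t,round(o["time_s"],2),"along",round(float((p[:2]-S)@e),4),"z",p[2].round(4),"Fe",round(float(f[:2]@e),1),"Fx",round(float(f[:2]@ex),1),"Fz",round(f[2],1)); return f[:2]@e,f[2]
rep("now")
s=move_l(at(.066,.0100),feed=.02,max_force=15); rep(f"press {s}")
for a in np.arange(.068,.084,.002):
    s=move_l(at(a,.0100),feed=.02,max_force=15); F=rep(f"{a:.3f} {s}")
    if s or F[0]<-15 or F[1]>35 or F[1]<4: break
hold(.3); rep("hold")
im,d=get_image("scene"); P=cloud("scene",d)
box=np.all((P>[.3,-.25,.005])&(P<[.65,.2,.08]),-1)
for col,z in (("red",.042),("blue",.045)):
    m=mask(im,col)&box; v,u=np.nonzero(m); top=P[m][:,2]>z-.006
    r=ray("scene",np.c_[u,v],z)[top][:,:2]; al=(r-S)@e; print(col,top.sum(),np.percentile(al,[2,50,98]).round(4))
E
```

```text
now 11.62 along 0.0654 z 0.0123 Fe -2.1 Fx -1.0 Fz 4.0
press True 11.83 along 0.0651 z 0.0121 Fe 0.1 Fx -1.5 Fz 6.2
0.068 True 12.07 along 0.0652 z 0.0122 Fe -0.8 Fx -1.4 Fz 3.8
hold 12.37 along 0.0652 z 0.0122 Fe -0.4 Fx -0.7 Fz 5.4
red 157 [0.1006 0.1134 0.1266]
blue 164 [0.0029 0.0866 0.1009]
```

```bash
python3 -W ignore - <<'E'
from h import *
def rep(t):
    o=observe(); f=np.array(o["ft_force"]); p=np.array(o["eef_pos"]); print(t,round(o["time_s"],2),"along",round(float((p[:2]-S)@e),4),"z",p[2].round(4),"Fe",round(float(f[:2]@e),1),"Fx",round(float(f[:2]@ex),1),"Fz",round(f[2],1)); return f[:2]@e,f[2]
rep("now")
p=np.array(observe()["eef_pos"])
for dz in (.0005,.001,.0015,.002):
    s=move_l(p-[0,0,dz],feed=.004,max_force=20); hold(.15); F=rep(f"{dz} {s}")
    if s or F[1]>16: break
p=np.r_[p[:2],p[2]-dz]
for a in (.001,.002,.003,.004,.005,.006):
    s=move_l(p+np.r_[e*a,0],feed=.01,max_force=20); hold(.1); F=rep(f"fwd {a} {s}")
    if s or F[0]<-12 or F[1]<6: break
E
```

```text
now 12.42 along 0.0652 z 0.0122 Fe -1.1 Fx -0.7 Fz 3.8
0.0005 False 12.83 along 0.0652 z 0.0121 Fe 0.6 Fx -2.5 Fz 8.6
0.001 False 13.26 along 0.0652 z 0.0121 Fe 0.1 Fx -4.8 Fz 11.4
0.0015 False 13.68 along 0.065 z 0.012 Fe 1.2 Fx -5.8 Fz 15.0
0.002 False 14.11 along 0.0649 z 0.0119 Fe 0.6 Fx -8.1 Fz 19.9
fwd 0.001 False 14.46 along 0.0652 z 0.0119 Fe -1.6 Fx -8.5 Fz 17.2
fwd 0.002 False 14.81 along 0.0652 z 0.0119 Fe -6.1 Fx -8.5 Fz 18.2
fwd 0.003 False 15.16 along 0.0652 z 0.012 Fe -9.9 Fx -9.1 Fz 15.6
fwd 0.004 False 15.51 along 0.0653 z 0.012 Fe -14.8 Fx -9.4 Fz 15.1
```

Pad fully down (Fz≈15 N) and a hard stop along the rail (Fe −15 N with no motion). Ease the push slightly and lift straight up.

```bash
python3 -W ignore - <<'E'
from h import *
p=np.array(observe()["eef_pos"]); p=np.r_[S+e*.0665,.0105]
move_l(p,feed=.01); print(np.round(observe()["ft_force"],1))
move_l(np.r_[p[:2],.022],feed=.02); hold(.1); print(np.round(observe()["ft_force"],1))
move_l(np.r_[p[:2],.10],feed=.08)
set_joints([-1.374, 0.22, 1.526, 0, 1.395, -0.126]); hold(.3)
for n in ("scene","top"):
    im,d=get_image(n); P=cloud(n,d)
    box=np.all((P>[.3,-.25,.005])&(P<[.65,.2,.08]),-1)
    for col,z in (("red",.042),("blue",.045)):
        m=mask(im,col)&box; v,u=np.nonzero(m); top=P[m][:,2]>z-.006
        r=ray(n,np.c_[u,v],z)[top][:,:2]; al=(r-S)@e; print(n,col,top.sum(),np.percentile(al,[2,50,98]).round(4))
    if n=="scene": cv2.imwrite("pics/end.png",cv2.resize(im[130:330,100:340],None,fx=3,fy=3,interpolation=cv2.INTER_CUBIC)[:,:,::-1])
print(observe()["time_s"])
E
```

```text
[ 1.7 -2.1  8.1]
[ 0.2 -3.6  1.1]
scene red 155 [0.1006 0.1134 0.1261]
scene blue 234 [0.0024 0.0798 0.1005]
top red 92 [0.1029 0.1115 0.1195]
top blue 103 [0.0036 0.0165 0.0948]
20.675
```

View pics/end.png

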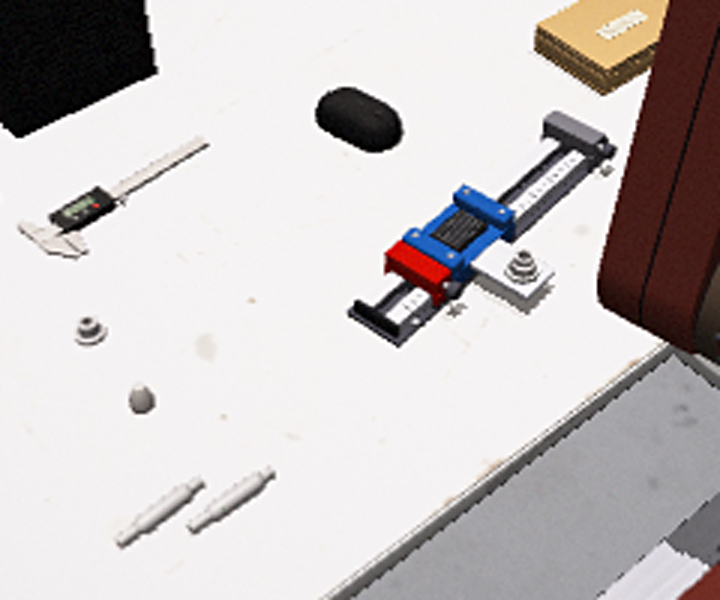

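```bash
python3 -c "
from plant import *
job_done(); print(observe()['time_s'])"
```

```text
the job is handed in; nothing more can be done
the job is handed in; nothing more can be done
```

I freed the brake with the shut fingers and pushed the slide about 50 mm to the red stop with the pad held down. Then I lifted straight up so the brake could spring back, and handed the job in at about 21 s of the 32 s allowed. No verdict was reported.

**Checks that passed:**
- **Pressing:** the pad gave the expected spring curve, about 6 to 8 N, and then a hard bottom after about 3.5 mm, before I pushed along the rail.
- **At the stop:** with the pad still at its bottom, a push of about 15 N along the rail moved nothing.
- **Final position:** both cameras put the slide about 62 mm from the red stop, centre to centre, which is touching. The scene view shows the two edges meeting and the sample upright in its cup.
- **Bystanders:** the gauges, cone and bush look untouched in the final picture. The screwdriver and micrometer were outside that crop, but the arm did no work near them.

**Checks that disagreed or were not made:**
- **Tip height:** the fingertip met the pad about 20 mm lower than the reported tool height implied, so I set the height by touch.
- **Vertical force:** it dropped to about 4 N when the finger first met the shoulder, although the reported height showed the pad still about 3 mm down. I pressed it back to the bottom at the stop.
- **Top view:** its colour masks left an apparent 8 mm gap between slide and stop. I put this down to the masks losing 3 to 4 mm at each edge, since the centre distance agrees with touching.
- **Pad up:** I judged this only from the lift-off force and the picture, with no direct reading of the pad.

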